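# Clear the wax trimming clamp and hold its jaw open at the mark

### The job

Use the scraper block, not the fingers, to wipe all four wax chips off the bed of the trimming clamp into the tray in front of it, and then stand the scraper upright on the worktop. After that, pull the clamp's sprung rod out by its knob until the black ring mark on the rod is level with the mouth of its tube, and finish still holding it there, so that a colleague can lay the next wax block in; leave the other things on the bench where they are.

Things in the scene. Friction and masses are not known exactly. Their poses are not given: they have to be found in the camera images.
- clamp: Wax block trimming clamp, fixed: grey cast base, steel bed plate, fixed stop bar at the bed's -y end, sprung jaw facing it, rod in a steel tube at the +y end (y 77 to 150 mm, up to 60 mm high). Origin: on the worktop under the bed's centre, midway between stop and closed jaw. Its +y: the way the rod is pulled out; its -x: to the bed's open front lip and the tray; z up.
- bed (a point): Centre of the bed surface, 30 mm above the worktop; axes as the clamp's. Bed from x = -68 mm (front lip, open) to +62 mm (rear edge, open). Free lane for wiping: 60 mm wide, from the stop's face at y = -30 to the closed jaw's face at y = +30 mm. Stop: x -37 to +37, 13 mm above the bed. Jaw: x -24 to +24, 20 mm above the bed.
- tray: White plastic tray 120 x 215 x 20 mm (x, y, z), fixed, its +x long side tucked under the bed's front lip; floor 3 mm thick, walls 3 mm. Origin: centre of the underside, 121.5 mm in front (-x) of the clamp's origin, on the worktop; same axes as the clamp. Chips pushed over the front lip fall into it.
- chip_0: Loose white wax chip 15 x 11 x 7 mm, 10 g, lying on the bed. Origin: centre of its underside.
- chip_1: Loose white wax chip 14 x 10 x 8 mm, 10 g, lying on the bed. Origin: centre of its underside.
- chip_2: Loose white wax chip 13 x 12 x 6 mm, 10 g, lying on the bed. Origin: centre of its underside.
- chip_3: Loose white wax chip 16 x 10 x 7 mm, 10 g, lying on the bed. Origin: centre of its underside.
- scraper: Loose grey scraper block, about 0.1 kg, standing upright on the worktop, left of the clamp. Foot 26 x 50 x 14 mm (x, y, z), taller than the chips, a steel edge along each long side; above it a grip 20 mm thick (x), 44 mm wide (y), up to 61 mm. Origin: centre of the foot's underside. Same both ways round. Held across the 20 mm, it fits the bed's lane with its x along the clamp's x.
- rod (a joint): Travel of the sprung telescoping rod, m: 0 at rest (jaw closed), growing as it is pulled out along the clamp's +y; 0.025 when the black ring mark is level with the tube's mouth; hard stop at 0.038. The inner spring pulls back with about 4 N at 0 and 10 N at the mark and draws the rod home if let go.
- knob (a point): Centre of the black pull knob's barrel at the rod's end: diameter 22 mm, 25 mm long along the clamp's y, axis 46 mm above the worktop, with a 28 mm flange 5 mm thick on its outer end (inner face 12 mm outward of this point). At rest at clamp (0, 174, 46 mm); moves with the rod. Nothing stands under or beside it.
- mark (a point): Centre of the black ring mark (3 mm wide, all round the 10 mm steel rod); moves with the rod. At rest it is hidden 25 mm inside the tube.
- mouth (a point): Centre of the outer tube's mouth, clamp (0, 150, 46 mm); the rod comes out of it along +y.
- wax_block: Loose bystander: grey embedding cassette 52 x 75 mm with a white wax block on it, 14 mm high, the next one to be clamped. Origin: centre of the underside.
- specimen_cup: Loose bystander: clear specimen cup with a white lid, 65 mm diameter, 70 mm high. Origin: centre of the underside.
- petri: Loose bystander: petri dish, 60 mm diameter, 15 mm high. Origin: centre of the underside.
- forceps: Loose bystander: steel forceps 145 mm long (y), 20 mm wide, 9 mm high. Origin: centre of the underside.
Mind the look-alikes: they are no part of the job. Leave any blue look-alike of the scraper alone.

How it is judged (in metres and radians):
On the way, in this order (a step that is already met when the one before it is completed fails the run):
1. All four wax chips lie in the tray, wiped there before the rod is pulled (x of chip_0 in the frame of tray between -0.057 and 0.057 m and y of chip_0 in the frame of tray between -0.104 and 0.104 m and z of each of chip_0, chip_1, chip_2, chip_3 in the frame of tray below 0.025 m and x of chip_1 in the frame of tray between -0.057 and 0.057 m and y of chip_1 in the frame of tray between -0.104 and 0.104 m and x of chip_2 in the frame of tray between -0.057 and 0.057 m and y of chip_2 in the frame of tray between -0.104 and 0.104 m and x of chip_3 in the frame of tray between -0.057 and 0.057 m and y of chip_3 in the frame of tray between -0.104 and 0.104 m and value of joint rod below 0.005 m), for 0.2 s.
2. The scraper stands upright on the worktop, let go, before the rod is pulled (height (world z) of scraper between -0.004 and 0.002 m and angle between scraper's own z axis and vertical below 0.15 rad and linear speed of scraper below 0.02 m/s and contact force between the fingers and scraper below 0.2 N and value of joint rod below 0.005 m), for 0.2 s.
At the end, for the whole second after the job is handed in: The fingers grip the knob (over 3 N) and the rod stands still with its mark level with the mouth (travel 21.5 to 29.0 mm); all four chips lie inside the tray; the scraper stands upright (within 0.15 rad) on the worktop itself, let go and at rest (x of chip_0 in the frame of tray between -0.057 and 0.057 m and y of chip_0 in the frame of tray between -0.104 and 0.104 m and z of each of chip_0, chip_1, chip_2, chip_3 in the frame of tray below 0.025 m and x of chip_1 in the frame of tray between -0.057 and 0.057 m and y of chip_1 in the frame of tray between -0.104 and 0.104 m and x of chip_2 in the frame of tray between -0.057 and 0.057 m and y of chip_2 in the frame of tray between -0.104 and 0.104 m and x of chip_3 in the frame of tray between -0.057 and 0.057 m and y of chip_3 in the frame of tray between -0.104 and 0.104 m and value of joint rod between 0.0215 and 0.029 m and velocity of joint rod between -0.004 and 0.004 m/s and contact force between the fingers and rod above 3 N and height (world z) of scraper between -0.004 and 0.002 m and angle between scraper's own z axis and vertical below 0.15 rad and linear speed of scraper below 0.02 m/s and contact force between the fingers and scraper below 0.2 N); the arm keeps its last pose, push and grip.
It fails at once if a chip is touched by the robot itself (contact force between any of the fingers, the arm and chip_0 above 0.3 N or contact force between any of the fingers, the arm and chip_1 above 0.3 N or contact force between any of the fingers, the arm and chip_2 above 0.3 N or contact force between any of the fingers, the arm and chip_3 above 0.3 N).
It fails at once if a bystander is moved by more than 30 mm (distance of any of wax_block, specimen_cup, petri, forceps from where it was at the start of the episode above 0.03 m).
It also fails if it takes over 64 s, if anything falls off the work surface, if the arm or the gripper's body presses on something with over 40 N, if the wrist force passes 120 N, or if a joint passes its speed limit or range.

### The arm

A 6-joint arm with a two-finger parallel gripper is mounted at the origin on a cart in front of the work surface, level with it; the furniture and walls round the work are solid. World frame = base frame: x ahead of the robot, y to its left, z up, the work surface at z = 0. Lengths are in mm, angles in degrees, forces in N, time in s.
With the tool pointing down it reaches from about 350 to 950 mm from the base axis. Payload 17.4 kg.
Tool frame: the origin (TCP) lies between the finger pads; the fingertips stand 14 mm ahead of it and the grasp point (between the pads) lies 5 mm behind it; z points along the fingers, y is the line along which they close (so a half turn about z gives the same grasp; the last joint's range is limited). The gripper opens to 93 mm and grips with 3 to 60 N. Pads are 15 mm wide; open, the fingers measure 128 mm over their backs; the gripper's body (75 mm by 188 mm) begins 65 mm behind the grasp point.
Start: joints at [-68.4, 6.646, 82.598, -0, 90.757, -2.166], TCP at [272.021, -617.768, 232.646] pointing down, gripper open.
Joint ranges: [-162.19, 162.19], [-47.58, 125.68], [4.15, 143.07], [-65.23, 245.23], [0.69, 171.88], [-170.13, 170.13]. Speed limits (degrees/s): [108.29, 108.29, 127.2, 180, 180, 180].

### API

Orientations are given as [roll, pitch, yaw] about the fixed x, y, z axes, in that order (R = Rz(yaw) Ry(pitch) Rx(roll)).
In Python, from rig import arm gives the robot as it stands.
- The arm moves only by the tool play_rows, never from a script. Its argument "motion" is a list of rows, each an object with "dp": the shift along the tool's x, y, z normalised to -1 to 1, where 1 is 0.4 m, a list of three; "rot": the turn, a rotation vector about the tool's x, y, z normalised to -1 to 1, where 1 is pi/2 rad, a list of three; "grip": the closure, from -1 (fully open) to 1 (shut). A call has 1 to 20 rows; each row shifts and turns the commanded pose from where the row before left it, along the tool's axes as they then stand; what a row does not reach is not made up. A row lasts 1/8 s, in which the tool goes at most 62.5 mm and 10.7 degrees, less where a joint would pass 70% of its speed; a pose out of reach is approached as far as the arm can. A call with a number of a shift or a turn outside -1 to 1 is refused whole. A call with a gripper value outside its range is refused whole. The fingers move at their own pace and stop on an object; the grip force is fixed at half the most. Time passes only in rows, so rows that do not move let the fingers close. It gives the time, the measured TCP pose, the force, the opening and the grip force at its end, in the units of the state.
- arm.get_obs(): the state, without advancing time (a new reading comes with each control period).
- arm.read_camera(name): name is "side" or "top" or "wrist"; returns the picture (420x560x3 uint8, red, green, blue); there is no depth.
- arm.camera_info(name): a dict with "fx", "fy", "cx", "cy" (pixels), "dist_coeffs" ([k1, k2, p1, p2, k3] as OpenCV has them; the pictures are not rectified), "position" and "orientation" of the camera in the world; the wrist camera has in their place "mount" (4x4, takes a point from camera to tool coordinates, whose origin is the TCP and whose axes are the flange's). Camera axes: x right, y down, z forward; pixel columns grow to the right and rows downward; lengths in mm; the calibration is good to about 2 mm. A picture is of the moment at which its call begins: read the wrist's pose just before it. camera_info takes no time and is no camera call.
- arm.job_done(): hands the job in; it is judged then, once.
The state is a dict: "t": time; "qpos": joint angles; "joint_vel": joint speeds; "joint_torque": joint torques, N m; "tool_pos": TCP position; "ee_rot": TCP orientation; "contact_force": force on the tool from outside, world axes, zero at the start; "ft_torque": the same for the moment, N m; "grip_width": finger opening in mm; "finger_force": force on a finger pad.
Only numpy, scipy, OpenCV 4.12 (cv2) and the standard library are available. Lean on these libraries where they do the work, as an engineer would, in place of code of your own. Each camera call takes 0.05 s, during which the arm holds its last target. There are 200 camera calls.

## Working session

There is one attempt and no reset: what is moved stays moved. The work goes in short steps, Python scripts to look and compute and a tool call to move; the robot and the scene stay as the last step left them, time stands still between calls to the robot, and variables do not carry over. Pictures are saved under pics/ and viewed, at most 10 in all, crops included, and the job is handed in when it is done.

Besides the shell and the picture viewer there is one more tool, called after ">>>" as name(argument=value, ...), one argument or row to a line, values as JSON. play_rows: Moves the arm, as the interface text tells. Its arguments: {"type":"object","properties":{"motion":{"type":"array","items":{"type":"object","properties":{"dp":{"type":"array","items":{"type":"number"}},"rot":{"type":"array","items":{"type":"number"}},"grip":{"type":"number"}}}}},"required":["motion"]}

```bash
mkdir -p pics; ls
python3 - <<'E'
from rig import arm
import cv2
for n in("top","side"):
    cv2.imwrite(f"pics/{n}0.png",arm.read_camera(n)[:,:,::-1]); print(n,arm.camera_info(n))
print(arm.camera_info("wrist")); print(arm.get_obs())
E
```

```text
pics
top {'fx': 420.14253568378666, 'fy': 420.14253568378666, 'cx': 276.713171930369, 'cy': 216.50920178819817, 'dist_coeffs': array([-0.09218659,  0.        ,  0.        ,  0.        ,  0.        ]), 'position': array([ 398.34889932,  -16.88270322, 1037.92388648]), 'orientation': array([-173.16378894,   -1.75033459,  -89.64680961])}
side {'fx': 485.6884540682356, 'fy': 485.6884540682356, 'cx': 277.81982955364776, 'cy': 208.8279348652619, 'dist_coeffs': array([-0.1744676,  0.       ,  0.       ,  0.       ,  0.       ]), 'position': array([-32.76999931, 906.27478276, 557.18775074]), 'orientation': array([-114.15582438,   -0.55684958, -148.27834669])}
{'fx': 300.51212265428944, 'fy': 300.51212265428944, 'cx': 282.65364222438757, 'cy': 208.80766452182033, 'dist_coeffs': array([-0.06709917,  0.        ,  0.        ,  0.        ,  0.        ]), 'mount': array([[-5.55173721e-04, -9.64356189e-01, -2.64606941e-01,
         7.28343975e+01],
       [ 9.99999531e-01, -7.45431955e-04,  6.18609847e-04,
        -2.02463473e-01],
       [-7.93806703e-04, -2.64606474e-01,  9.64356150e-01,
        -1.51764413e+02],
       [ 0.00000000e+00,  0.00000000e+00,  0.00000000e+00,
         1.00000000e+00]])}
{'t': 0.1, 'qpos': array([-6.83985373e+01,  6.67041254e+00,  8.26308277e+01,  5.15278491e-04,
        9.07565909e+01, -2.16563520e+00]), 'joint_vel': array([ 0.01637446, -0.14982089, -0.17408011, -0.04274713,  0.01452098,
       -0.02443429]), 'joint_torque': array([ 1.58059491e-03, -7.22893023e+01, -6.23867297e+01,  7.81769422e-02,
        2.28127639e-02, -1.23284951e-05]), 'tool_pos': array([ 271.97347968, -617.60275362,  232.00216271]), 'ee_rot': array([-1.79942230e+02, -2.70022251e-03,  2.37671031e+01]), 'contact_force': array([0.16175628, 0.4033567 , 0.73765199]), 'ft_torque': array([-0.01682926,  0.00374488, -0.04588366]), 'finger_force': 0.0, 'grip_width': 93.05313270492196}
```

View pics/top0.png

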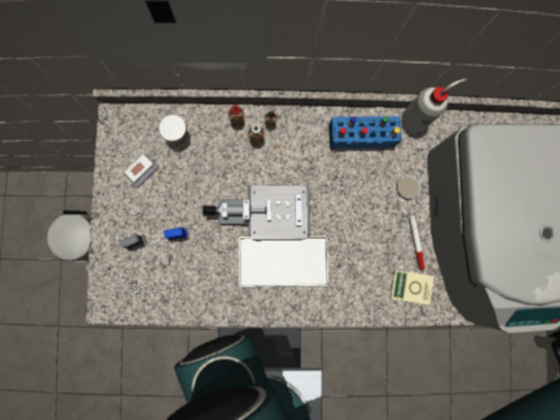

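View pics/side0.png

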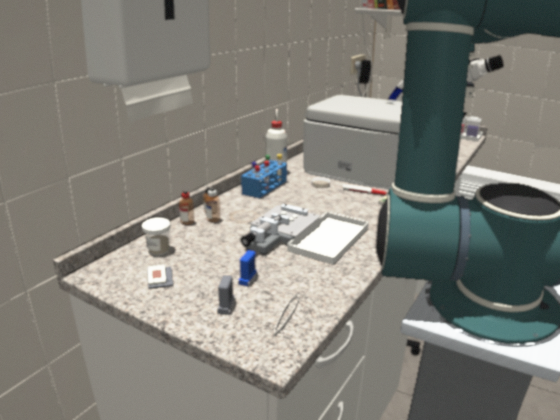

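The top view shows the clamp at (278,212), the tray at (283,262) and the knob at (208,211). Candidates for the scraper are the grey block at (131,241) and the blue one at (175,233). In the side view these are at (227,294) and (248,268). The description says grey, so I choose (131,241) and check it in a crop.

```bash
cat > h.py <<'E'
import numpy as np, cv2
from scipy.spatial.transform import Rotation as R
from rig import arm
def cam(n,obs=None):
    c=arm.camera_info(n); K=np.array([[c['fx'],0,c['cx']],[0,c['fy'],c['cy']],[0,0,1]])
    if n=='wrist':
        T=np.eye(4); T[:3,:3]=R.from_euler('xyz',obs['ee_rot'],degrees=True).as_matrix(); T[:3,3]=obs['tool_pos']
        T=T@c['mount']; return K,c['dist_coeffs'],T[:3,:3],T[:3,3]
    return K,c['dist_coeffs'],R.from_euler('xyz',c['orientation'],degrees=True).as_matrix(),np.array(c['position'])
def ray(C,px):
    K,d,Rm,p=C; u=cv2.undistortPoints(np.array(px,float).reshape(-1,1,2),K,d).reshape(-1,2)
    return p,np.c_[u,np.ones(len(u))]@Rm.T
def onz(C,px,z):
    p,d=ray(C,px); return p+d*((z-p[2])/d[:,2])[:,None]
def proj(C,P):
    K,d,Rm,p=C; return cv2.projectPoints((np.atleast_2d(P)-p)@Rm,np.zeros(3),np.zeros(3),K,d)[0].reshape(-1,2)
E
python3 - <<'E'
from h import *
im=cv2.imread('pics/top0.png')
a=cv2.resize(im[165:295,90:335],None,fx=3.2,fy=3.2,interpolation=cv2.INTER_CUBIC)
cv2.imwrite('pics/c1.png',a)
C=cam('top')
print(onz(C,[(131,241)],55),onz(C,[(208,211)],46),onz(C,[(175,233)],55))
print(onz(C,[(241,237),(327,239),(327,287),(239,285)],20))
E
```

```text
[[455.26727877 295.04881866  55.        ]] [[529.08610805 116.99650411  46.        ]] [[475.18419687 191.88312199  55.        ]]
[[ 469.77478149   39.02347436   20.        ]
 [ 466.59781012 -170.25312036   20.        ]
 [ 350.6391249  -169.59391533   20.        ]
 [ 354.49452212   42.12793681   20.        ]]
```

View pics/c1.png

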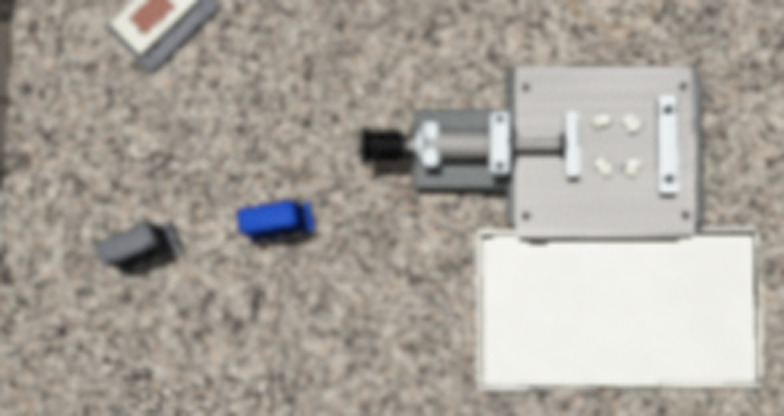

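The crop shows the grey block at crop (130,243), with no paint on it, and the blue look-alike at (275,218). The four chips are near crop (601,122), (632,124), (602,166) and (632,166). Next I measure these, and check what stands near the arm's start.

Run:
```python
from h import *
C=cam('top');S=cam('side')
t=lambda L:[(90+x/3.2-.3,165+y/3.2-.3) for x,y in L]
o=arm.get_obs()
print('tcp px',proj(C,o['tool_pos']),proj(C,o['tool_pos']+[0,0,300]),'side',proj(S,o['tool_pos']))
print('chips',onz(C,t([(601,122),(632,124),(602,166),(632,166)]),36).round())
print('bed corner', onz(C,t([(516,68),(697,68),(514,236)]),30).round(1))
print('stop',onz(C,t([(660,95),(678,95),(662,193),(679,193)]),43).round(1),'jaw',onz(C,t([(565,110),(580,112),(567,178),(581,179)]),50).round(1))
print('grip top',onz(C,t([(98,242),(150,224),(156,243),(104,264)]),61).round(1))
print('forceps',onz(S,[(300,295),(277,330)],4).round())
print('machine',onz(C,[(428,170),(455,325),(470,128)],300).round(), 'front z0',onz(C,[(500,330)],200))
cv2.imwrite('pics/w0.png',arm.read_camera('wrist')[:,:,::-1])
```

```text
tcp px [[561.28336278 328.95381205]] [[696.45185543 354.1177244 ]] side [[451.07860744 114.13136336]]
chips [[552. -48.  36.]
 [551. -72.  36.]
 [519. -49.  36.]
 [519. -72.  36.]]
bed corner [[ 593.8   16.3   30. ]
 [ 595.5 -121.9   30. ]
 [ 465.8   16.1   30. ]]
stop [[ 571.9  -92.5   43. ]
 [ 572.1 -106.1   43. ]
 [ 497.9  -94.1   43. ]
 [ 498.  -106.8   43. ]] jaw [[558.6 -21.2  50. ]
 [557.2 -32.4  50. ]
 [507.7 -23.1  50. ]
 [507.1 -33.5  50. ]]
grip top [[456.2 318.4  61. ]
 [469.8 280.6  61. ]
 [456.  275.6  61. ]
 [440.2 313.3  61. ]]
forceps [[352. 189.   4.]
 [332. 309.   4.]]
machine [[ 576. -317.  300.]
 [ 296. -358.  300.]
 [ 659. -404.  300.]] front z0 [[ 269.31318114 -500.9942726   200.        ]]
```

View pics/w0.png

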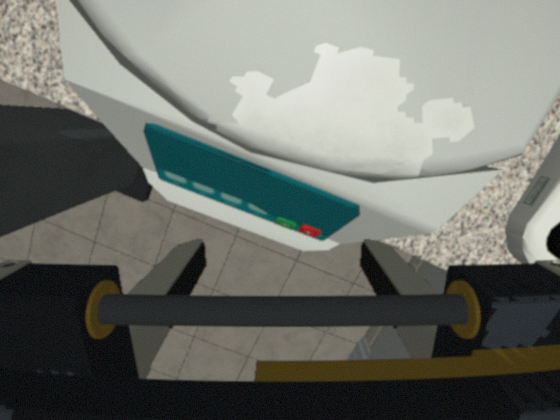

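The wrist view shows the tool hanging just in front of and over the machine's panel (250,180). So I lift first, turn to yaw 90, then move over the clamp for a closer look.

>>> play_rows(
  motion=[
    {"dp": [0,0,-0.14],"rot": [0,0,0],"grip": -1},
    {"dp": [0,0,-0.14],"rot": [0,0,0],"grip": -1},
    {"dp": [0,0,-0.14],"rot": [0,0,0],"grip": -1},
    {"dp": [0,0,0],"rot": [0,0,-0.105],"grip": -1},
    {"dp": [0,0,0],"rot": [0,0,-0.105],"grip": -1},
    {"dp": [0,0,0],"rot": [0,0,-0.105],"grip": -1},
    {"dp": [0,0,0],"rot": [0,0,-0.105],"grip": -1},
    {"dp": [0,0,0],"rot": [0,0,-0.105],"grip": -1},
    {"dp": [0,0,0],"rot": [0,0,-0.105],"grip": -1},
    {"dp": [0,0,0],"rot": [0,0,-0.105],"grip": -1},
  ],
)

```text
t: 1.4
tool_pos: [272.0, -617.8, 400.3]
ee_rot: [-180.0, -0.0, 90.2]
contact_force: [0.1, -0.7, 0.4]
grip_width: 93.0
finger_force: 0.0
```

>>> play_rows(
  motion=[
    {"dp": [0.13,0.06,0],"rot": [0,0,0],"grip": -1},
    {"dp": [0.13,0.06,0],"rot": [0,0,0],"grip": -1},
    {"dp": [0.13,0.06,0],"rot": [0,0,0],"grip": -1},
    {"dp": [0.13,0.06,0],"rot": [0,0,0],"grip": -1},
    {"dp": [0.13,0.06,0],"rot": [0,0,0],"grip": -1},
    {"dp": [0.13,0.06,0],"rot": [0,0,0],"grip": -1},
    {"dp": [0.13,0.06,0],"rot": [0,0,0],"grip": -1},
    {"dp": [0.13,0.06,0],"rot": [0,0,0],"grip": -1},
    {"dp": [0.13,0.06,0],"rot": [0,0,0],"grip": -1},
    {"dp": [0.13,0.06,0.125],"rot": [0,0,0],"grip": -1},
    {"dp": [0.13,0.06,0.125],"rot": [0,0,0],"grip": -1},
    {"dp": [0,0,0],"rot": [0,0,0],"grip": -1},
  ],
)

```text
t: 2.9
tool_pos: [528.2, -62.2, 314.7]
ee_rot: [-179.7, -0.1, 90.1]
contact_force: [-0.4, -1.0, -0.5]
grip_width: 93.0
finger_force: 0.0
```

Run:
```python
from h import *
o=arm.get_obs(); im=arm.read_camera('wrist')[:,:,::-1].copy()
cv2.imwrite('pics/w1.png',im); print(o['tool_pos'],o['ee_rot'],o['contact_force'],o['t'])
C=cam('wrist',o); np.save('w1.npy',np.r_[o['tool_pos'],o['ee_rot']])
print(proj(C,[[534,-64,30],[455,297,61]]))
```

```text
[528.1964016  -62.17304793 314.73069682] [-1.79704625e+02 -6.99814741e-02  9.01122361e+01] [-0.41641907 -1.03729764 -0.45114711] 2.9
[[ 287.90819667  179.51710293]
 [ 222.07752987 -118.46266912]]
```

View pics/w1.png

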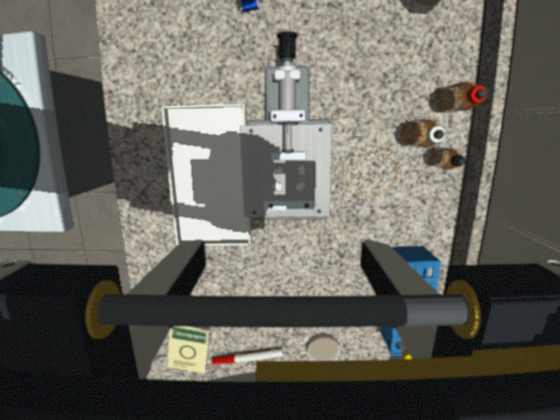

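The wrist view shows the clamp bed with corners near (250,121), (331,121), (331,217) and (247,219). The knob is at (287,45) and the tray at (165–248, 105–243).

Run:
```python
from h import *
im=cv2.imread('pics/w1.png'); v=np.load('w1.npy'); C=cam('wrist',dict(tool_pos=v[:3],ee_rot=v[3:]))
print('bed',onz(C,[(331,121),(331,217),(248,219)],30).round(1))
print('tray',onz(C,[(165,106),(245,104),(177,243),(248,243)],20).round(1))
print('knob',onz(C,[(287,45),(287,34),(287,57)],46).round(1))
# dark knob mask
g=im.max(2); m=np.zeros_like(g); m[25:70,270:305]=(g[25:70,270:305]<50)
ys,xs=np.nonzero(m); print(xs.min(),xs.max(),ys.min(),ys.max(),xs.mean(),ys.mean())
print('knob2',onz(C,[(xs.mean(),ys.mean()),(xs.mean(),ys.min()),(xs.mean(),ys.max())],46).round(1))
for name,P in (('w',C),('t',cam('top'))):
    print(name,proj(P,[[534,-64+d,46] for d in (150,161.5,186,191)]+[[534,-94,43],[534,-34,50]]).round(1).tolist())
a=cv2.resize(im[25:235,235:345],None,fx=2.8,fy=2.8,interpolation=cv2.INTER_CUBIC)
b=cv2.imread('pics/top0.png')[185:245,195:320]; b=cv2.resize(b,None,fx=3.9,fy=3.9,interpolation=cv2.INTER_CUBIC)
c=np.zeros((590,800,3),np.uint8); c[:a.shape[0],:a.shape[1]]=a[:590]; c[:b.shape[0],310:310+b.shape[1]]=b
cv2.imwrite('pics/c2.png',c)
```

```text
bed [[ 594.    19.4   30. ]
 [ 599.8 -121.3   30. ]
 [ 473.6 -124.8   30. ]]
tray [[ 357.1   41.3   20. ]
 [ 472.6   42.8   20. ]
 [ 356.4 -168.8   20. ]
 [ 471.1 -168.    20. ]]
knob [[531.7 114.2  46. ]
 [531.6 127.4  46. ]
 [531.8  99.6  46. ]]
278 296 32 59 286.37259615384613 44.84855769230769
knob2 [[530.9 114.4  46. ]
 [530.8 129.8  46. ]
 [531.   97.2  46. ]]
w [[288.7, 68.1], [288.7, 58.7], [288.8, 38.5], [288.8, 34.3], [287.9, 201.5], [288.2, 160.5]]
t [[221.1, 209.1], [216.2, 209.0], [206.0, 208.9], [203.9, 208.9], [296.6, 210.0], [271.6, 209.4]]
```

View pics/c2.png

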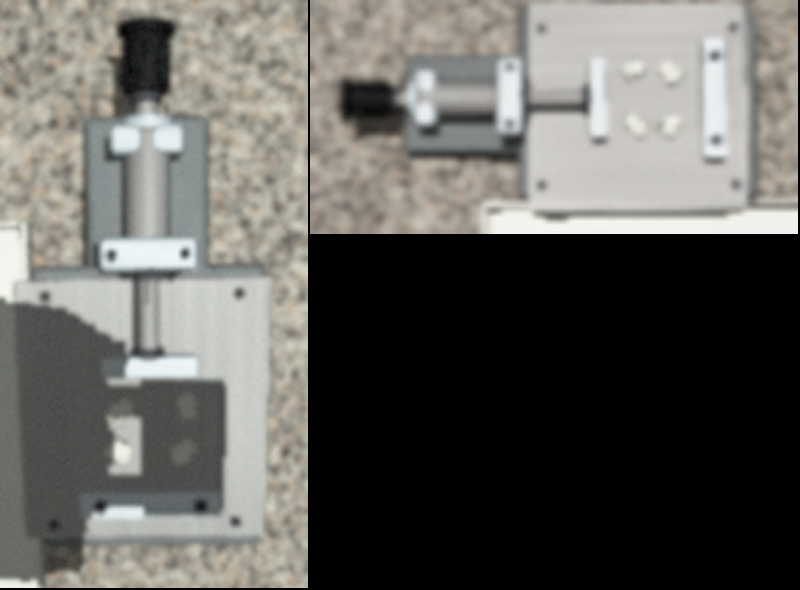

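The crop matches my clamp estimate (origin about (533,-64), yaw about 0), with the jaw and stop faces at crop rows 380 and 492. Now I move above the scraper.

>>> play_rows(
  motion=[
    {"dp": [0.128,-0.026,0.041],"rot": [0,0,0],"grip": -1},
    {"dp": [0.128,-0.026,0.041],"rot": [0,0,0],"grip": -1},
    {"dp": [0.128,-0.026,0.041],"rot": [0,0,0],"grip": -1},
    {"dp": [0.128,-0.026,0.041],"rot": [0,0,0],"grip": -1},
    {"dp": [0.128,-0.026,0.041],"rot": [0,0,0],"grip": -1},
    {"dp": [0.128,-0.026,0.041],"rot": [0,0,0],"grip": -1},
    {"dp": [0.128,-0.026,0.041],"rot": [0,0,0],"grip": -1},
    {"dp": [0,0,0],"rot": [0,0,-0.116],"grip": -1},
    {"dp": [0,0,0],"rot": [0,0,-0.116],"grip": -1},
    {"dp": [0,0,0],"rot": [0,0,0],"grip": -1},
  ],
)

```text
t: 4.2
tool_pos: [456.8, 293.2, 205.0]
ee_rot: [179.9, -0.0, 110.7]
contact_force: [-0.4, -0.5, 0.2]
grip_width: 93.0
finger_force: 0.0
```

Run:
```python
from h import *
o=arm.get_obs(); im=arm.read_camera('wrist')[:,:,::-1].copy()
cv2.imwrite('pics/w2.png',im); print(o['tool_pos'],o['ee_rot'])
np.save('w2.npy',np.r_[o['tool_pos'],o['ee_rot']])
```

```text
[456.80654893 293.24444042 204.96459102] [ 1.79907740e+02 -4.18664738e-03  1.10689394e+02]
```

View pics/w2.png

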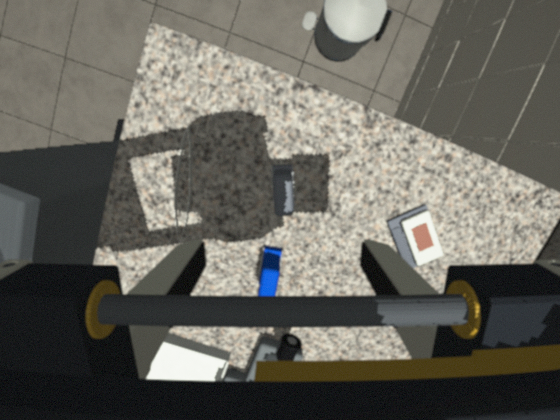

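The wrist view shows the scraper at about (284,189), partly in the gripper's shadow, upright and nearly aligned with the tool. The blue look-alike is at (270,270).

Run:
```python
from h import *
im=cv2.imread('pics/w2.png'); v=np.load('w2.npy'); C=cam('wrist',dict(tool_pos=v[:3],ee_rot=v[3:]))
np.set_printoptions(linewidth=250)
g=im.mean(2).astype(int)
for r in range(150,222,4): print(r,g[r,266:304])
ctr=np.array([[456,297,61],[456,297,0]]); print(proj(C,ctr))
```

```text
150 [ 98 125 153 156 146 145 160 181 196 205 200 186 172 166 168 179 185 191 199 201 195 184 169 156 153 163 174 183 193 201 198 186 173 159 149 156 169 183]
154 [ 88  94 121 157 178 187 189 187 183 184 185 180 182 188 201 210 212 212 212 208 198 190 182 177 173 159 130 119 134 139 126 105 103 106 108  92  95 117]
158 [ 87  79  77  90 107 131 141 135 116 120 142 155 159 152 147 157 161 161 150 135 140 151 141 125 121 116  99  83  87  83  79  83  82  83  84  88  90  89]
162 [75 77 76 75 70 70 70 75 79 86 80 76 65 77 86 89 79 77 68 72 73 76 75 69 69 73 79 83 82 74 64 59 53 62 70 74 73 63]
166 [82 81 85 83 85 78 70 62 56 60 60 58 60 59 57 59 61 64 60 60 63 64 59 59 60 65 72 73 77 85 86 86 81 77 72 66 62 70]
170 [80 84 83 79 72 81 73 64 60 53 52 48 51 48 50 49 48 50 51 47 51 54 46 54 53 64 79 75 79 81 86 87 87 85 82 81 77 78]
174 [ 82  81  82  88  84  80  75  63  48  48  51  52  52  51  52  53  52  53  53  53  55  50  55  53  64 108 145 131  96  85  85  86  87  83  87  87  90  90]
178 [64 61 65 68 71 70 64 61 57 59 62 62 64 65 64 63 63 60 60 65 63 62 62 60 57 73 93 90 79 76 77 83 86 93 9
[... 950 characters left out ...]
  75  73]
206 [ 81  80  75  74  80  80  85  76  68  58  57  57  60  59  61  59  58  61  79 111 139 154 156 155 149 133 115  93  78  75  74  78  76  85  81  82  78  78]
210 [ 65  68  74  78  80  80  84  78  69  57  59  61  62  59  65  61  62  87 122 141 148 144 136 136 132 123  99  84  82  83  77  79  81  81  82  88  92  90]
214 [ 75  73  73  77  83  86  83  78  81  73  62  56  55  62  56  61  59  66  68  70  65  64  65  66  69  87 128 164 183 178 177 184 198 202 205 210 207 200]
218 [ 71  66  67  74  81  91  93  91  84  82  83  79  75  72  71  81 109 157 196 205 193 180 176 172 163 147 144 151 162 165 155 136 136 149 159 168 176 179]
[[283.51940348 197.66472981]
 [283.29750414 186.06495638]]
```

>>> play_rows(
  motion=[
    {"dp": [0.015,0,0.12],"rot": [0,0,-0.022],"grip": -1},
    {"dp": [0,0,0.12],"rot": [0,0,0],"grip": -1},
    {"dp": [0,0,0.1],"rot": [0,0,0],"grip": -1},
    {"dp": [0,0,0.05],"rot": [0,0,0],"grip": -1},
    {"dp": [0,0,0.0325],"rot": [0,0,0],"grip": -1},
    {"dp": [0,0,0],"rot": [0,0,0],"grip": -1},
    {"dp": [0,0,0],"rot": [0,0,0],"grip": 1},
    {"dp": [0,0,0],"rot": [0,0,0],"grip": 1},
    {"dp": [0,0,0],"rot": [0,0,0],"grip": 1},
    {"dp": [0,0,0],"rot": [0,0,0],"grip": 1},
    {"dp": [0,0,0],"rot": [0,0,0],"grip": 1},
    {"dp": [0,0,0],"rot": [0,0,0],"grip": 1},
    {"dp": [0,0,0],"rot": [0,0,0],"grip": 1},
    {"dp": [0,0,0],"rot": [0,0,0],"grip": 1},
  ],
)

```text
t: 6.0
tool_pos: [453.9, 299.5, 34.6]
ee_rot: [180.0, 0.0, 112.8]
contact_force: [1.0, 0.9, -0.0]
grip_width: 19.9
finger_force: 30.0
```

>>> play_rows(
  motion=[
    {"dp": [0,0,-0.06],"rot": [0,0,0],"grip": 1},
    {"dp": [0,0,-0.12],"rot": [0,0,0],"grip": 1},
    {"dp": [0,0,-0.14],"rot": [0,0,0],"grip": 1},
    {"dp": [0,0,0],"rot": [0,0,0.0844],"grip": 1},
    {"dp": [0,0,0],"rot": [0,0,0.0844],"grip": 1},
    {"dp": [0,0,0],"rot": [0,0,0.0844],"grip": 1},
    {"dp": [-0.113,0.0388,0],"rot": [0,0,0],"grip": 1},
    {"dp": [-0.113,0.0388,0],"rot": [0,0,0],"grip": 1},
    {"dp": [-0.113,0.0388,0],"rot": [0,0,0],"grip": 1},
    {"dp": [-0.113,0.0388,0],"rot": [0,0,0],"grip": 1},
    {"dp": [-0.113,0.0388,0],"rot": [0,0,0],"grip": 1},
    {"dp": [-0.113,0.0388,0],"rot": [0,0,0],"grip": 1},
    {"dp": [-0.113,0.0388,0],"rot": [0,0,0],"grip": 1},
    {"dp": [-0.113,0.0388,0],"rot": [0,0,0],"grip": 1},
    {"dp": [0,0,0],"rot": [0,0,0],"grip": 1},
    {"dp": [0,0,0],"rot": [0,0,0],"grip": 1},
  ],
)

```text
t: 8.0
tool_pos: [577.8, -62.0, 162.3]
ee_rot: [-180.0, -0.0, 90.0]
contact_force: [0.9, 1.2, -1.1]
grip_width: 19.8
finger_force: 30.0
```

>>> play_rows(
  motion=[
    {"dp": [0,0,0.1],"rot": [0,0,0],"grip": 1},
    {"dp": [0,0,0.08],"rot": [0,0,0],"grip": 1},
    {"dp": [0,0,0.03],"rot": [0,0,0],"grip": 1},
    {"dp": [0,0,0.02],"rot": [0,0,0],"grip": 1},
    {"dp": [0,0,0.0105],"rot": [0,0,0],"grip": 1},
    {"dp": [0,0,0],"rot": [0,0,0],"grip": 1},
    {"dp": [0,0,0],"rot": [0,0,0],"grip": 1},
  ],
)

```text
t: 8.88
tool_pos: [578.3, -62.2, 67.1]
ee_rot: [179.9, 0.0, 90.0]
contact_force: [-0.0, 0.2, -1.1]
grip_width: 19.1
finger_force: 30.0
```

Run:
```python
from h import *
o=arm.get_obs(); im=arm.read_camera('wrist')[:,:,::-1].copy(); s=arm.read_camera('side')[:,:,::-1]
print(o['contact_force'],o['tool_pos']); C=cam('wrist',o)
print(proj(C,[[533,-94,43],[533,-34,50],[578,-62,92],[578,-37,30]]))
s=cv2.resize(s[170:270,215:345],None,fx=3,fy=3,interpolation=cv2.INTER_CUBIC)
c=np.zeros((420,790,3),np.uint8); c[:,:400]=im[:,80:480]; c[:300,400:]=s; cv2.imwrite('pics/c3.png',c)
```

```text
[-0.04468399  0.18073619 -1.09138364] [578.27624436 -62.21010269  67.13668633]
[[215.12010906 291.36716709]
 [205.96781317 206.62271589]
 [283.23556287 286.51122321]
 [282.93651984 203.03934714]]
```

View pics/c3.png

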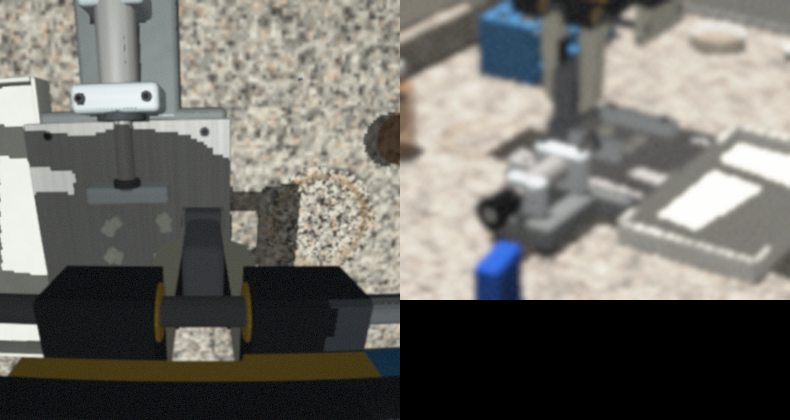

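The view shows the scraper foot behind the chips, with its far end at crop row 208 just inside the jaw face at row 203. Three chips are visible in front of it, at crop (112,227), (165,222) and (113,256). There is no contact force, so I wipe forward.

>>> play_rows(
  motion=[
    {"dp": [0,0,0.004],"rot": [0,0,0],"grip": 1},
    {"dp": [0,-0.015,0],"rot": [0,0,0],"grip": 1},
    {"dp": [0,-0.02,0],"rot": [0,0,0],"grip": 1},
    {"dp": [0,-0.02,0],"rot": [0,0,0],"grip": 1},
    {"dp": [0,-0.02,0],"rot": [0,0,0],"grip": 1},
    {"dp": [0,-0.02,0],"rot": [0,0,0],"grip": 1},
    {"dp": [0,-0.02,0],"rot": [0,0,0],"grip": 1},
    {"dp": [0,-0.02,0],"rot": [0,0,0],"grip": 1},
    {"dp": [0,-0.02,0],"rot": [0,0,0],"grip": 1},
    {"dp": [0,-0.02,0],"rot": [0,0,0],"grip": 1},
  ],
)

```text
t: 10.22
tool_pos: [507.5, -62.2, 64.8]
ee_rot: [180.0, 0.0, 90.0]
contact_force: [1.3, -0.8, -1.2]
grip_width: 20.0
finger_force: 30.0
```

>>> play_rows(
  motion=[
    {"dp": [0,-0.02,0],"rot": [0,0,0],"grip": 1},
    {"dp": [0,-0.02,0],"rot": [0,0,0],"grip": 1},
    {"dp": [0,-0.02,0],"rot": [0,0,0],"grip": 1},
    {"dp": [0,-0.02,0],"rot": [0,0,0],"grip": 1},
    {"dp": [0,-0.02,0],"rot": [0,0,0],"grip": 1},
    {"dp": [0,-0.02,0],"rot": [0,0,0],"grip": 1},
    {"dp": [0,0,0],"rot": [0,0,0],"grip": 1},
    {"dp": [0,0,-0.05],"rot": [0,0,0],"grip": 1},
    {"dp": [0,0,-0.1],"rot": [0,0,0],"grip": 1},
    {"dp": [0,0,-0.1],"rot": [0,0,0],"grip": 1},
    {"dp": [0.12,0,-0.05],"rot": [0,0,0],"grip": 1},
    {"dp": [0.14,0,0],"rot": [0,0,0],"grip": 1},
    {"dp": [0.14,0,0],"rot": [0,0,0],"grip": 1},
    {"dp": [0.14,0,0],"rot": [0,0,0],"grip": 1},
    {"dp": [0,0,0],"rot": [0,0,0],"grip": 1},
  ],
)

```text
t: 12.1
tool_pos: [459.7, 156.9, 184.7]
ee_rot: [-180.0, -0.0, 90.2]
contact_force: [-0.6, -0.0, -1.2]
grip_width: 19.8
finger_force: 30.0
```

Run:
```python
from h import *
o=arm.get_obs(); t=arm.read_camera('top')[:,:,::-1]; w=arm.read_camera('wrist')[:,:,::-1]
print(o['contact_force'],o['tool_pos'],o['ee_rot'])
np.save('w3.npy',np.r_[o['tool_pos'],o['ee_rot']])
a=cv2.resize(t[175:295,195:335],None,fx=4,fy=4,interpolation=cv2.INTER_CUBIC)
c=np.zeros((600,800,3),np.uint8); c[:480,:560]=a; c[480:600,:160]=cv2.resize(w,(160,120)); cv2.imwrite('pics/c4.png',c); cv2.imwrite('pics/top4.png',t)
```

```text
[-0.59725768 -0.003631   -1.24897079] [459.67409451 156.90445983 184.67839842] [-1.79972697e+02 -2.29924720e-02  9.02418556e+01]
```

View pics/c4.png

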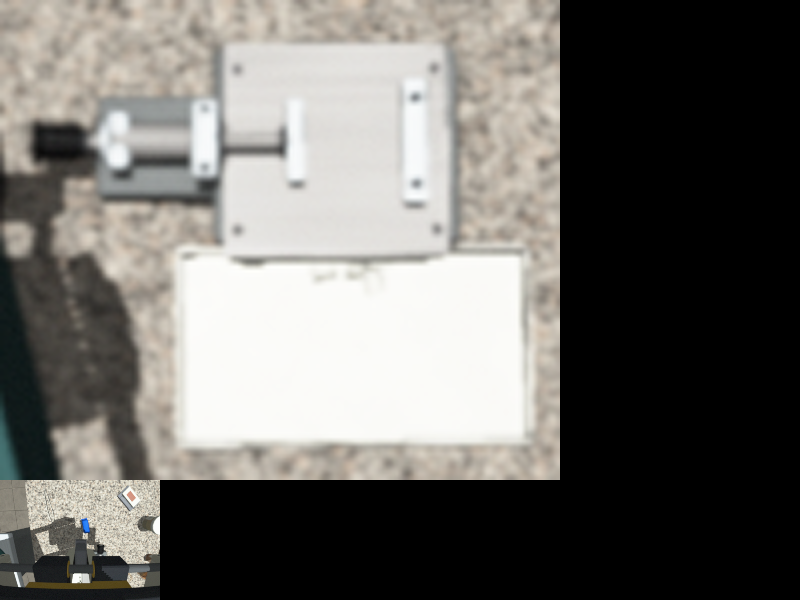

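The crop shows the bed empty and the chips lying in the tray below the lip, at crop (325,278) and (370,275). I return the scraper to its old spot.

>>> play_rows(
  motion=[
    {"dp": [0.1175,0,0],"rot": [0,0,0],"grip": 1},
    {"dp": [0.1175,0,0],"rot": [0,0,0],"grip": 1},
    {"dp": [0.1175,0,0],"rot": [0,0,0],"grip": 1},
    {"dp": [0,0,0.12],"rot": [0,0,0],"grip": 1},
    {"dp": [0,0,0.12],"rot": [0,0,0],"grip": 1},
    {"dp": [0,0,0.07],"rot": [0,0,0],"grip": 1},
    {"dp": [0,0,0.03],"rot": [0,0,0],"grip": 1},
    {"dp": [0,0,0.02],"rot": [0,0,0],"grip": 1},
    {"dp": [0,0,0.008],"rot": [0,0,0],"grip": 1},
    {"dp": [0,0,0.0065],"rot": [0,0,0],"grip": 1},
    {"dp": [0,0,0],"rot": [0,0,0],"grip": 1},
    {"dp": [0,0,0],"rot": [0,0,0],"grip": 1},
  ],
)

```text
t: 13.7
tool_pos: [460.2, 295.0, 35.4]
ee_rot: [180.0, -0.0, 90.0]
contact_force: [-0.7, -0.4, -0.9]
grip_width: 19.5
finger_force: 30.0
```

Still about 0.8 mm above the worktop. I lower it a little, release, and lift.

>>> play_rows(
  motion=[
    {"dp": [0,0,0.002],"rot": [0,0,0],"grip": 1},
    {"dp": [0,0,0],"rot": [0,0,0],"grip": 1},
    {"dp": [0,0,0],"rot": [0,0,0],"grip": -1},
    {"dp": [0,0,0],"rot": [0,0,0],"grip": -1},
    {"dp": [0,0,0],"rot": [0,0,0],"grip": -1},
    {"dp": [0,0,0],"rot": [0,0,0],"grip": -1},
    {"dp": [0,0,0],"rot": [0,0,0],"grip": -1},
    {"dp": [0,0,0],"rot": [0,0,0],"grip": -1},
    {"dp": [0,0,0],"rot": [0,0,0],"grip": -1},
    {"dp": [0,0,-0.08],"rot": [0,0,0],"grip": -1},
    {"dp": [0,0,-0.12],"rot": [0,0,0],"grip": -1},
    {"dp": [0,0,-0.14],"rot": [0,0,0],"grip": -1},
    {"dp": [0,0,0],"rot": [0,0,0],"grip": -1},
  ],
)

```text
t: 15.32
tool_pos: [461.4, 295.7, 175.0]
ee_rot: [179.7, -0.2, 90.0]
contact_force: [0.5, 0.4, -0.7]
grip_width: 92.6
finger_force: 0.0
```

Run:
```python
from h import *
o=arm.get_obs(); s=arm.read_camera('side')[:,:,::-1]; w=arm.read_camera('wrist')[:,:,::-1]
print(o['contact_force'],o['tool_pos'],o['ee_rot'])
c=np.zeros((420,800,3),np.uint8); c[:,:400]=w[:,80:480]; c[:400,400:]=cv2.resize(s[200:340,180:320],(400,400),interpolation=cv2.INTER_CUBIC)
cv2.imwrite('pics/c5.png',c); C=cam('wrist',o); print(proj(C,[[533,110,46],[460,295,61]]))
```

```text
[ 0.53827078  0.42552658 -0.73683793] [461.43006119 295.66686133 175.03876978] [179.65191833  -0.2013392   89.98804336]
[[344.57248959 361.08715409]
 [280.87852194 210.11837181]]
```

View pics/c5.png

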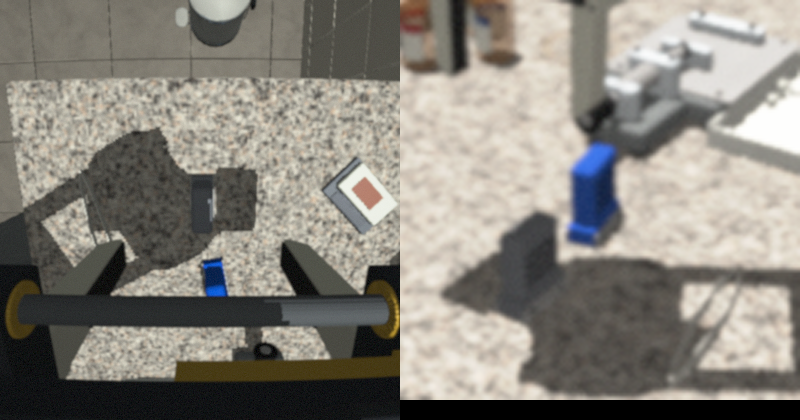

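The view shows the scraper standing upright at crop (203,203) in the wrist view and (528,262) in the side view, with the blue look-alike untouched. Next I move over the knob.

>>> play_rows(
  motion=[
    {"dp": [-0.115,0.044,0],"rot": [0,0,0],"grip": -1},
    {"dp": [-0.115,0.044,0],"rot": [0,0,0],"grip": -1},
    {"dp": [-0.115,0.044,0],"rot": [0,0,0],"grip": -1},
    {"dp": [-0.115,0.044,0],"rot": [0,0,0],"grip": -1},
    {"dp": [0,0,0],"rot": [0,0,0],"grip": -1},
    {"dp": [0,0,0],"rot": [0,0,0],"grip": -1},
  ],
)

```text
t: 16.18
tool_pos: [529.9, 111.0, 169.0]
ee_rot: [-179.9, 0.0, 90.0]
contact_force: [0.9, -0.3, -1.0]
grip_width: 93.3
finger_force: 0.0
```

Run:
```python
from h import *
o=arm.get_obs(); w=arm.read_camera('wrist')[:,:,::-1].copy(); cv2.imwrite('pics/w6.png',w)
C=cam('wrist',o); print(o['tool_pos'],proj(C,[[532,110,46],[532,97.5,57],[532,122,57],[532,122,60],[532,127,60]]).round(1).tolist())
g=w.max(2).astype(int)
np.set_printoptions(linewidth=300)
u,v=proj(C,[[532,110,46]])[0].astype(int)
for r in range(v-34,v+34,2): print(r,u-30,g[r,u-30:u+31:2])
```

```text
[529.93037327 111.03763703 169.01885554] [[285.6, 207.5], [285.7, 223.7], [285.7, 197.9], [285.7, 198.6], [285.7, 193.2]]
173 255 [ 78  58  59  80  88  85  84  85  94 140 144 129 121 131 109  77  89 123 145 138 119 115  84  74  75  84  91  81  88  91  84]
175 255 [79 68 65 68 86 83 79 80 82 82 68 61 57 64 59 51 62 76 86 84 77 72 80 71 71 81 83 73 80 90 84]
177 255 [80 79 79 81 87 78 72 77 81 74 59 65 59 69 67 61 64 72 82 92 85 82 81 83 77 88 83 71 69 74 72]
179 255 [80 84 82 93 87 75 69 81 89 73 52 66 64 81 74 56 54 59 79 93 90 81 84 83 76 88 82 81 72 74 78]
181 255 [84 84 87 86 80 66 72 82 84 77 67 75 70 72 62 53 58 71 84 94 84 77 77 78 65 77 80 79 77 83 85]
183 255 [75 85 84 83 74 70 67 73 80 81 75 76 62 58 60 69 81 86 91 87 82 79 74 66 63 75 84 89 76 73 78]
185 255 [73 90 86 83 81 82 77 74 77 67 66 76 71 72 67 73 81 83 85 81 76 76 73 74 74 80 91 97 89 79 73]
187 255 [80 94 88 81 73 73 76 74 75 54 48 46 48 47 55 58 56 52 42 41 52 76 66 67 80 85 97 94 82 82 78]
189 255 [79 88 80 78 70 63 68 67 48 25 13 22 44 56 59 58 55 47 24 17 22 33 51 71 81 86 88 88 79 87 87]
191 255 [70 86 86 83
[... 2288 characters left out ...]
85 83 69 60 62 62 62 60 59 75]
231 255 [ 78  59  60  62  60  59  64  78  86  83  88  89  86  85  83  84  84  83  85  89  88  87  83  83  65  60  62  61  59  66 137]
233 255 [ 84  58  60  61  64  61  64  83  85  87  90  88  92  87  87  90  90  91  93  93  94  87  87  79  66  61  62  57  60  71 169]
235 255 [ 84  61  60  61  63  60  64  83  89  85  96  99 100 101  99 103 105 107 102 102 100  89  90  83  68  61  61  60  61  72 186]
237 255 [ 80  59  60  65  61  62  68  85  98  99  96 101 102 105 104 106 109 107 104 100  99  96  96  91  71  64  59  64  64  71 176]
239 255 [ 64  58  61  62  61  58  73  98 108 109 104 104 105 104 104 101 104 101 102 108 110 108 107 103 105 122 124 125 125 114 167]
```

>>> play_rows(
  motion=[
    {"dp": [0.005,0.003,0.1],"rot": [0,0,0],"grip": -1},
    {"dp": [0,0,0.1],"rot": [0,0,0],"grip": -1},
    {"dp": [0,0,0.08],"rot": [0,0,0],"grip": -1},
    {"dp": [0,0,0.04],"rot": [0,0,0],"grip": -1},
    {"dp": [0,0,0],"rot": [0,0,0],"grip": -1},
    {"dp": [0,0,0],"rot": [0,0,0],"grip": 1},
    {"dp": [0,0,0],"rot": [0,0,0],"grip": 1},
    {"dp": [0,0,0],"rot": [0,0,0],"grip": 1},
    {"dp": [0,0,0],"rot": [0,0,0],"grip": 1},
    {"dp": [0,0,0],"rot": [0,0,0],"grip": 1},
    {"dp": [0,0,0],"rot": [0,0,0],"grip": 1},
    {"dp": [0,0,0],"rot": [0,0,0],"grip": 1},
    {"dp": [0,0,0],"rot": [0,0,0],"grip": 1},
  ],
)

```text
t: 17.85
tool_pos: [531.6, 112.9, 42.2]
ee_rot: [-180.0, 0.0, 90.0]
contact_force: [-1.2, -0.0, 0.5]
grip_width: 21.3
finger_force: 30.0
```

>>> play_rows(
  motion=[
    {"dp": [0.0125,0,0],"rot": [0,0,0],"grip": 1},
    {"dp": [0.0125,0,0],"rot": [0,0,0],"grip": 1},
    {"dp": [0.0125,0,0],"rot": [0,0,0],"grip": 1},
    {"dp": [0.0125,0,0],"rot": [0,0,0],"grip": 1},
    {"dp": [0.0125,0,0],"rot": [0,0,0],"grip": 1},
    {"dp": [0,0,0],"rot": [0,0,0],"grip": 1},
    {"dp": [0,0,0],"rot": [0,0,0],"grip": 1},
    {"dp": [0,0,0],"rot": [0,0,0],"grip": 1},
  ],
)

```text
t: 18.85
tool_pos: [531.2, 137.2, 42.1]
ee_rot: [-179.9, 0.1, 90.0]
contact_force: [-4.6, -9.3, 3.1]
grip_width: 21.2
finger_force: 30.0
```

Run:
```python
from h import *
o=arm.get_obs(); w=arm.read_camera('wrist')[:,:,::-1].copy(); cv2.imwrite('pics/w7.png',w)
C=cam('wrist',o); print(o['tool_pos'],o['contact_force'],o['t'])
for y in (75,80,85,88,90,95,100,105,110,115,120,125): print(y,proj(C,[[531,y,51]]).round(1).tolist(),end=' ')
c=int(round(proj(C,[[531,90,51]])[0,0])); print(c)
g=w.max(2).astype(int)
np.set_printoptions(linewidth=300)
for r in range(196,300,2): print(r,g[r,c-14:c+15:2])
# jaw gap on top view: bright jaw bar vs stop
t=arm.read_camera('top')[:,:,::-1]; cv2.imwrite('pics/top7.png',t)
T=cam('top'); gt=t.max(2).astype(int); g0=cv2.imread('pics/top4.png').max(2).astype(int)
for r in (209,217,220): print('jaw',r,gt[r,258:302],'\n before',g0[r,258:302])
```

```text
[531.21565319 137.18539607  42.13633826] [-4.64114978 -9.31902639  3.13695642] 18.85
75 [[283.2, 366.0]] 80 [[283.2, 359.3]] 85 [[283.2, 352.4]] 88 [[283.2, 348.1]] 90 [[283.2, 345.3]] 95 [[283.2, 338.1]] 100 [[283.2, 330.8]] 105 [[283.2, 323.3]] 110 [[283.2, 315.6]] 115 [[283.2, 307.8]] 120 [[283.2, 299.9]] 125 [[283.2, 291.8]] 283
196 [101  98 103 111 108 103 100  97  97 101 102 108 109 102  96]
198 [ 97  91 101 107 102  98  92 103 112 112 115 111 109 100  95]
200 [ 99  94 103 103  94  93  94 104 116 116 114 113 112  99  96]
202 [ 98  95 103 102  92  92  99 114 120 108 103 106 103 100  88]
204 [ 92  86  99  99  85  88  89 106 115 104  92 100 105 100  92]
206 [ 82  83  94  95  86  79  80 100 112  99  91 102 107 107 104]
208 [ 77  88  95  96  90  89  88  97 106  93  86 102 105 104  99]
210 [ 81  96  96  96  98  99 109 102 101  86  86 101 103  96  94]
212 [ 91  95 103 108 105 105 109 107  92  93  94  99  99  92  91]
214 [100  93 106 108 109 108 115 110 100  99  98  96  94  97  97]
216 [108 100 108 110 105 109 115 112 103  97  96 100 103 109 100]
218 [103 102 104 111 110 111 121 117 10
[... 2590 characters left out ...]
226 225 225 225 225 224 224 224 224 224 225 224 223 222 223 223 224 223 225 224 224 225 224 223 223 224 223 214 218 240 249 250 249 247 239] 
 before [228 227 227 227 228 228 227 221 226 242 249 249 245 234 227 225 225 225 224 225 224 225 225 225 225 225 224 225 225 224 225 226 224 225 226 225 215 218 241 249 250 250 248 239]
jaw 220 [172 165 170 202 222 226 226 226 226 226 226 224 225 226 226 225 226 225 225 225 226 226 226 226 226 226 226 227 227 227 227 228 227 227 227 227 224 223 232 222 174 161 204 228] 
 before [228 227 227 228 227 227 227 224 212 189 172 165 174 204 221 226 226 227 227 226 226 226 227 227 227 227 227 227 227 228 228 228 229 228 228 227 224 224 232 223 176 161 205 229]
```

The jaw shifted 10.05 px, which is about 24.1 mm. The TCP travel was 24.3 mm and the spring force 9.3 N, so all three agree. I add a final 0.5 mm and let it settle.

>>> play_rows(
  motion=[
    {"dp": [0.0015,0,0],"rot": [0,0,0],"grip": 1},
    {"dp": [0,0,0],"rot": [0,0,0],"grip": 1},
    {"dp": [0,0,0],"rot": [0,0,0],"grip": 1},
    {"dp": [0,0,0],"rot": [0,0,0],"grip": 1},
    {"dp": [0,0,0],"rot": [0,0,0],"grip": 1},
    {"dp": [0,0,0],"rot": [0,0,0],"grip": 1},
  ],
)

```text
t: 19.7
tool_pos: [531.2, 137.7, 42.1]
ee_rot: [-179.9, 0.1, 90.0]
contact_force: [-3.9, -10.8, 4.0]
grip_width: 21.2
finger_force: 30.0
```

Run:
```python
from rig import arm
o=arm.get_obs(); print(o['tool_pos'],o['contact_force'],o['finger_force'],abs(o['joint_vel']).max())
print(arm.job_done())
```

```text
[531.23448779 137.73099563  42.14909409] [ -3.9415374  -10.75792232   3.95647533] 29.993369579315186 0.05821767395474868
the job is handed in; nothing more can be done
None
```

I handed the job in at about 20 s with no verdict returned: the bed is clear and chips show in the tray (I couldn't count all four), the scraper stands upright near where it started, and the knob is held with the rod about 25 mm out, at the mark.

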